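# Start the fume extractor, then open the stamp-cleaner bottle's safety cap

### The job

I am about to clean the rubber stamps with solvent, so first start the little fume extractor: press the round button on its top all the way down and let it spring back up. Then open the white solvent bottle where it stands in its wooden holder: push the black safety cap down, keep it pushed while you turn it anticlockwise until it is free, and lift it off without pulling the bottle out of its holder or disturbing the stamps and ink pad beside it. Finish while holding the cap: keep it in the gripper, level and still, 4 to 10 cm clear above the open neck and straight over it.

Things in the scene. Friction and masses are not known exactly. Their poses are not given: they have to be found in the camera images.
- fume_extractor: Grey box fixed to the table, 150 mm wide (y), 90 mm deep (x) and 118 mm high, with a round fan grille in the front (-x) that faces the robot. Origin: on the table under its middle; z up. The start button stands on its top, 18 mm in front of the middle.
- start_button (a joint): The extractor's spring push button, a metal disc 24 mm across in a black collar. Value: how far it is pressed, m; 0 = up, 0.006 = fully down (hard stop). It starts to move at 1.5 N and is fully down at 5 N; it springs back when let go.
- start_button_top (a point): Centre of the button's top face, 136 mm above the table when up, moving with it; z up. The collar round it is 40 mm across, its top 6 mm below that of the button when up.
- cap_middle (a point): Centre of the black ribbed safety cap, on its axis, half-way up; z up, out of its closed top. Round, 48 mm across, 28 mm high (14 mm above and below this point), 40 g. Closed, its x axis agrees with the bottle's and it can neither turn nor come off: three lugs inside it sit in notches under lugs of the neck.
- cap_liner (a joint): Sprung liner in the cap that pushes the cap up off the rim. Value, m: 0 = closed and at rest, + = cap pushed down (hard stop 0.007), -0.002 = cap off. 6 N at rest, plus 1.2 N per mm. The cap must go down at least 3.5 mm (10 N) to turn; 5 mm (12 N) is good.
- safety_cap: The cap again; origin on its axis at the skirt's lower edge. Kept pushed down, it turns anticlockwise seen from above: free to lift from 0.75 rad on, stopped at 1.3 rad; 1.0 rad is good. It then lifts straight off; 16 mm of lift clears the rim.
- bottle_mouth (a point): Centre of the rim of the bottle's neck, on the cap's axis, 142 mm above the table; z up, x along the bottle's long side. Closed, it lies inside the cap, 2 mm above cap_middle. Neck 30 mm across, 38 mm over its lugs.
- solvent_bottle: White plastic bottle, loose, 0.25 to 0.45 kg: body 70 x 52 mm (x, y) and 94 mm high, shoulders sloping up to 104 mm at the neck, rim at 132 mm. Origin: centre of its underside; z up. The skirt of the closed cap ends 12 mm above the shoulders.
- bottle_holder: Light wooden holder fixed to the table: base plate 128 x 108 x 10 mm with an upright frame 50 mm high, in which the bottle stands on the plate with about 1 mm of play each side: it cannot turn but can be pulled out upward. Origin: on the table under its middle; x along the bottle's long side, z up.
- stamp_a_middle (a point): Bystander: wooden hand stamp, 37 x 46 x 72 mm high, standing upright on the ink pad; the point is its centre.
- stamp_b_middle (a point): Bystander: wooden hand stamp lying on its side on the table, 57 x 69 x 42 mm high, about 15 cm to the right of the bottle; the point is near its centre.
- ink_pad_middle (a point): Bystander: flat closed ink-pad tin, 76 x 102 x 18 mm high, on the table about 15 cm to the left of the bottle; the point is its centre.
Not all that is in view belongs to the job. Leave any purple look-alike of the fume_extractor alone.

How it is judged:
By the outcome, as a careful person would: the job done as asked, in the order asked, and still so for the second after the job is handed in, while the arm keeps its last pose, push and grip.
It also fails if it takes over 54 s, if anything falls off the work surface, if the arm or the gripper's body presses on something with over 40 N, if the wrist force passes 120 N, or if a joint passes its speed limit or range.

### The arm

A 7-joint arm with a two-finger parallel gripper is mounted at the origin on a cart in front of the work surface, level with it; the furniture and walls round the work are solid. World frame = base frame: x ahead of the robot, y to its left, z up, the work surface at z = 0. Lengths are in m, angles in rad, forces in N, time in s.
With the tool pointing down it reaches from about 0.425 to 1.025 m from the base axis. Payload 3.6 kg.
Tool frame: the origin (TCP) lies at the very end of the fingers, on their centre line; the grasp point (between the pads) lies 19 mm behind it; z points along the fingers, y is the line along which they close (so a half turn about z gives the same grasp; the last joint's range is limited). The gripper opens to 85 mm and grips with 20 to 120 N. Pads are 22 mm wide; open, the fingers measure 114 mm over their backs; the gripper's body (76 mm by 85 mm) begins 54 mm behind the grasp point. The pads swing forward as they close: fully open they stand 13 mm farther back than shut.
Start: joints at [1.139, 0.591, 0.048, 1.609, -0.033, 0.943, -0.034], TCP at [0.24, -0.684, 0.231] pointing down, gripper open.
Joint ranges: [-2.69, 2.69], [-0.47, 2.24], [-1.27, 1.36], [0.19, 2.51], [-1.53, 4.68], [0.08, 2.07], [-3.09, 3.09]. Speed limits (rad/s): [2.57, 2.57, 3.14, 3.14, 3.14, 3.14, 3.14].

### API

Orientations are given as a 3x3 rotation matrix whose columns are the frame's x, y, z axes.
In Python, from bench import sense, get_image, calibration, close_job, recognise, cut_out, place_of gives the robot as it stands.
- The arm moves only by the tool servo_tool, never from a script. Its argument "deltas" is a list of rows, each a list of 5 numbers: the shift along the tool's x, y, z in cm, then the turn about the tool's z in degrees, then the finger opening in cm, from 0 to 8.54. In form: [[dx, dy, dz, roll, claw], ...]. A call has 1 to 10 rows; each row shifts and turns the commanded pose from where the row before left it, along the tool's axes as they then stand; what a row does not reach is not made up. A row lasts 1/10 s, in which the tool goes at most 50 mm and 8.59 degrees, less where a joint would pass 70% of its speed; a pose out of reach is approached as far as the arm can. A call is refused whole if a number of a shift passes 5 or a number of a turn 8.59, either way. A call with a gripper value outside its range is refused whole. The fingers move at their own pace and stop on an object; the grip force is fixed at half the most. Time passes only in rows, so rows that do not move let the fingers close. It gives the time, the measured TCP pose, the force, the opening and the grip force at its end, in the units of the state.
- sense(): the state, without advancing time (a new reading comes with each control period).
- get_image(name): name is "side" or "top" or "wrist"; returns the picture (420x560x3 uint8, red, green, blue); there is no depth.
- calibration(name): a dict with "fx", "fy", "cx", "cy" (pixels), "xyz" and "orientation" of the camera in the world; the wrist camera has in their place "T_tool_cam" (4x4, takes a point from camera to tool coordinates, whose origin is the TCP and whose axes are the flange's). Camera axes: x right, y up, looking along -z (the intrinsics and any distortion apply to the point x, -y, -z); pixel columns grow to the right and rows downward; lengths in m; the calibration is good to about 2 mm. A picture is of the moment at which its call begins: read the wrist's pose just before it. calibration takes no time and is no camera call.
- close_job(): hands the job in; it is judged then, once.
Trained networks look in the newest picture that a camera, given by its name, has taken for a name from the list of things; names that differ only in an ending like _2 or _b are one class to them, and where a whole thing is asked for, a point or a joint stands for the part that bears it (a point fixed in the world has none). Each returns a list of dicts, best first, with "conf" (0 to 1); they miss things now and then, are a little off and sometimes report something else, mostly with a low value. They report only what shows in the picture. A call takes as long as a camera call. They do not tell look-alikes from the thing itself.
- recognise(camera, query): "centre" ([column, row] in pixels, amid what is visible of it).
- cut_out(camera, query): "mask" (420x560 bool, what is visible of it) and "centre" ([column, row] in pixels, amid what is visible of it).
- place_of(camera, query): "centre" ([column, row] in pixels: a listed point, or the origin of a listed thing).
The state is a dict: "t": time; "qpos": joint angles; "dq": joint speeds; "joint_torque": joint torques, N m; "tool_pos": TCP position; "orientation": TCP orientation; "contact_force": force on the tool from outside, world axes, zero at the start; "ft_torque": the same for the moment, N m; "grip_width": opening from 0.0 (shut) to 1.0 (fully open); "finger_force": force on a finger pad.
Only numpy, scipy, OpenCV 4.12 (cv2) and the standard library are available. Lean on these libraries where they do the work, as an engineer would, in place of code of your own. Each camera call takes 0.05 s, during which the arm holds its last target. There are 200 camera calls.

## Working session

There is one attempt and no reset: what is moved stays moved. The work goes in short steps, Python scripts to look and compute and a tool call to move; the robot and the scene stay as the last step left them, time stands still between calls to the robot, and variables do not carry over. Pictures are saved under pics/ and viewed, at most 10 in all, crops included, and the job is handed in when it is done.

Besides the shell and the picture viewer there is one more tool, called after "Call:" as a command line: name --pt "numbers of a row" for each row, then --argument value for the rest. servo_tool: Moves the arm, as the interface text tells. Its arguments: {"type":"object","properties":{"deltas":{"type":"array"}},"required":["deltas"]}

```bash
mkdir -p pics; cat > h.py <<'E'
import numpy as np, cv2
from bench import *
def shot(n,f):
    im=get_image(n); cv2.imwrite('pics/'+f,cv2.cvtColor(im,cv2.COLOR_RGB2BGR)); return im
def cam(n,s=None):
    c=calibration(n)
    if 'T_tool_cam' in c:
        s=s or sense(); T=np.array(c['T_tool_cam']); R=np.array(s['orientation']); 
        return c,R@T[:3,3]+np.array(s['tool_pos']),R@T[:3,:3]
    return c,np.array(c['xyz']),np.array(c['orientation'])
def ray(n,px,s=None):
    c,o,R=cam(n,s)
    K=np.array([[c['fx'],0,c['cx']],[0,c['fy'],c['cy']],[0,0,1]])
    d=np.array(c.get('distortion',c.get('dist',np.zeros(5))),float)
    u=cv2.undistortPoints(np.array([[px]],float),K,d)[0,0]
    v=R@np.array([u[0],-u[1],-1]); return o,v/np.linalg.norm(v)
def atz(n,px,z,s=None):
    o,v=ray(n,px,s); return o+v*(z-o[2])/v[2]
def tri(*rs):
    A=sum(np.eye(3)-np.outer(v,v) for o,v in rs); b=sum((np.eye(3)-np.outer(v,v))@o for o,v in rs)
    return np.linalg.solve(A,b)
E
python3 - <<'E'
from h import *
np.set_printoptions(precision=4,suppress=True)
for n in('side','top','wrist'): print(n,calibration(n))
s=sense();print(s['t'],s['tool_pos'],s['orientation'],s['grip_width'],s['contact_force'])
a=shot('side','s0.png');b=shot('top','t0.png')
for q,z in(('start_button_top',.136),('cap_middle',.14),('bottle_mouth',.142),('fume_extractor',0),('bottle_holder',0),('solvent_bottle',.01),('stamp_a_middle',.054),('stamp_b_middle',.021),('ink_pad_middle',.009)):
    for n in('side','top'):
        for r in place_of(n,q)[:3]: print(q,n,np.round(r['centre'],1),round(r['conf'],2),atz(n,r['centre'],z))
print(sense()['t'])
E
```

```text
side {'fx': 524.0409450014895, 'fy': 524.0409450014895, 'cx': 280.7644021693951, 'cy': 218.7913133728429, 'xyz': array([0.0649, 0.7784, 0.8052]), 'orientation': array([[-0.8574,  0.3207, -0.4026],
       [-0.5146, -0.5183,  0.683 ],
       [ 0.0103,  0.7928,  0.6094]])}
top {'fx': 401.34929491565094, 'fy': 401.34929491565094, 'cx': 279.7777615857398, 'cy': 205.4369814392115, 'xyz': array([ 0.4162, -0.0167,  0.9481]), 'orientation': array([[-0.0215,  0.9953, -0.0949],
       [-0.9997, -0.0202,  0.0151],
       [ 0.0132,  0.0952,  0.9954]])}
wrist {'fx': 320.1469185158245, 'fy': 320.1469185158245, 'cx': 274.11376550549346, 'cy': 214.79253900283916, 'T_tool_cam': array([[ 0.0009,  0.9582,  0.286 ,  0.0718],
       [ 1.    , -0.0007, -0.0008, -0.0013],
       [-0.0005,  0.286 , -0.9582, -0.1418],
       [ 0.    ,  0.    ,  0.    ,  1.    ]])}
0.0 [ 0.24   -0.6832  0.2301] [[ 0.9435  0.3314 -0.0009]
 [ 0.3314 -0.9435  0.0022]
 [-0.0001 -0.0023 -1.    ]] 1.0009405187917702 [0.536  0.7785 0.543 ]
start_button_top side [308.5 167.8] 0.45 [ 0.5538 -0.179   0.136 ]
start_button_top side [221.1
[... 655 characters left out ...]
  ]
bottle_holder top [268.3 225.9] 0.79 [ 0.4586 -0.003   0.    ]
solvent_bottle side [304.1 259.8] 0.93 [ 0.4671 -0.0102  0.01  ]
solvent_bottle top [269.1 227.4] 0.69 [ 0.4546 -0.0049  0.01  ]
stamp_a_middle side [277.  295.6] 0.67 [0.4394 0.1538 0.054 ]
stamp_a_middle side [306.7 266.9] 0.47 [0.4294 0.05   0.054 ]
stamp_a_middle top [194.1 234.9] 0.47 [0.4397 0.161  0.054 ]
stamp_a_middle top [329.4 241.2] 0.34 [ 0.4193 -0.1389  0.054 ]
stamp_b_middle side [352.8 232.1] 0.66 [ 0.4103 -0.1463  0.021 ]
stamp_b_middle top [327.6 243. ] 0.76 [ 0.4154 -0.1391  0.021 ]
ink_pad_middle side [278.3 307.6] 0.67 [0.442  0.1438 0.009 ]
ink_pad_middle top [202.3 236.3] 0.94 [0.4372 0.1509 0.009 ]
1.0
```

```bash
python3 -c "
import cv2,numpy as np
a=cv2.imread('pics/s0.png');b=cv2.imread('pics/t0.png')
cv2.imwrite('pics/st.png',cv2.resize(np.vstack([a,b]),(400,600)))"
```

```text
(no output)
```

View pics/t0.png

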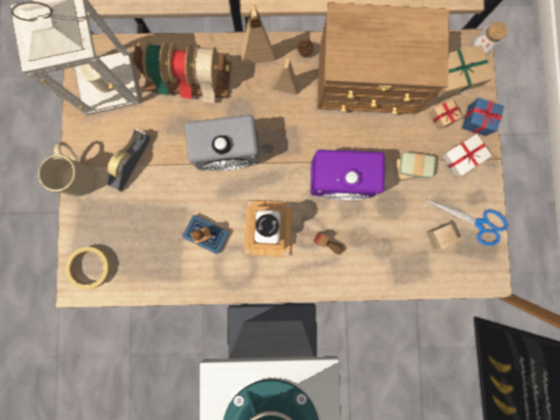

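View pics/s0.png

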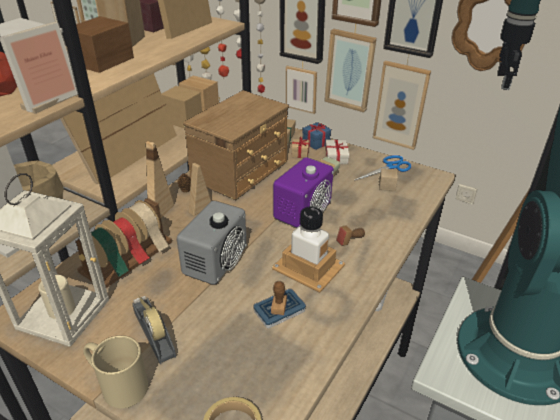

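The top view shows the grey extractor at about (221,145) with its button at (221,143). Its look-alike, the purple one, is at (350,173). The cap is at (267,226), ink pad and stamp at (206,234), lying stamp at (330,243). The side view shows the grey one at (213,240), the purple one at (303,192), and the cap at (311,219). The grey box fits the description, so I'll confirm it in one crop.

```bash
python3 - <<'E'
from h import *
np.set_printoptions(precision=4,suppress=True)
a=cv2.imread('pics/s0.png')[140:300,160:370];b=cv2.imread('pics/t0.png')[100:260,170:380]
cv2.imwrite('pics/c0.png',cv2.resize(np.hstack([a,b]),None,fx=1.9,fy=1.9,interpolation=cv2.INTER_CUBIC))
for q in('start_button_top','safety_cap','solvent_bottle','bottle_holder','fume_extractor'):
    for n in('side','top'):
        for r in cut_out(n,q)[:3]:
            m=r['mask'];ys,xs=np.where(m); print(q,n,np.round(r['centre'],1),round(r['conf'],2),m.sum(),xs.min(),xs.max(),ys.min(),ys.max(),cv2.minAreaRect(np.c_[xs,ys].astype(np.float32)))
print(tri(ray('side',[221,214.8]),ray('top',[221,142])),tri(ray('side',[310.3,216.8]),ray('top',[263.2,222.2])))
for r in ([221,142],[221,144]): print(atz('top',r,.136))
E
```

```text
start_button_top side [216.9 216.7] 0.67 101 212 223 212 221 ((217.5, 216.5), (9.0, 11.0), 90.0)
safety_cap side [306.7 217.7] 0.87 508 299 323 206 229 ((311.0, 217.5), (23.0, 24.0), 90.0)
safety_cap top [266.8 220.9] 0.72 451 255 278 214 237 ((266.5, 225.5), (23.0, 23.0), 90.0)
solvent_bottle side [308.9 242. ] 0.91 1115 291 328 226 263 ((308.8861389160156, 244.6386260986328), (37.11488723754883, 35.5228271484375), 5.710592269897461)
solvent_bottle side [213.9 243.1] 0.64 4262 177 245 200 283 ((213.00003051757812, 240.99998474121094), (62.22539520263672, 87.68123626708984), 45.0)
solvent_bottle side [220.5 216.1] 0.32 96 213 223 212 221 ((218.0, 216.5), (9.0, 10.0), 90.0)
solvent_bottle top [265.7 239.4] 0.81 261 255 278 211 243 ((266.5, 227.0), (32.0, 23.0), 90.0)
solvent_bottle top [220.6 145.4] 0.26 86 215 224 138 148 ((219.5, 143.0), (10.0, 9.0), 90.0)
bottle_holder side [309.  271.6] 0.59 1663 273 344 246 291 ((309.60003662109375, 262.300048828125), (63.0571174621582, 44.72135925292969), 26.56505012512207)
bottle_holder top [276.7 231.8] 0.67 1696 244 291 200 256 ((267.66156005859375, 228.09231567382812), (46.26199722290039, 54.69343948364258), 3.1798300743103027)
fume_extractor side [213.5 243. ] 0.97 4211 176 245 200 283 ((212.75001525878906, 241.75), (61.51828384399414, 86.26702880859375), 45.0)
fume_extractor side [299.7 191.4] 0.97 2822 272 332 157 226 ((302.3175048828125, 190.76947021484375), (51.452999114990234, 76.05244445800781), 51.63251495361328)
fume_extractor top [222.1 141.5] 0.9 3610 185 258 115 171 ((221.5122528076172, 143.89312744140625), (53.877716064453125, 71.48907470703125), 82.50414276123047)
fume_extractor top [347.7 176.1] 0.75 3482 310 384 149 199 ((346.78253173828125, 174.82786560058594), (74.06078338623047, 49.67292785644531), 2.337306022644043)
[0.6228 0.087  0.1395] [0.4557 0.0032 0.1463]
[0.6273 0.0892 0.136 ]
[0.6231 0.0892 0.136 ]
```

View pics/c0.png

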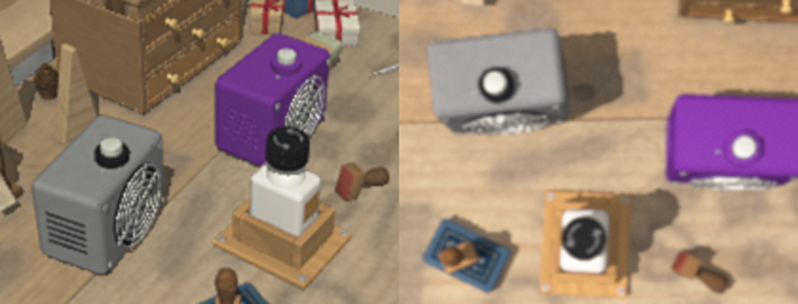

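The crop confirms it: the grey extractor (side (213,240), top (221,143)) is the target, with a light button in a black collar. The purple one is the look-alike and I'll leave it alone. Moving over the grey button, fingers shutting.

Call:
servo_tool --pt "2 -2 0 0 0" --pt "3.2 -3.1 0 0 0" --pt "3.2 -3.1 0 0 0" --pt "3.2 -3.1 0 0 0" --pt "3.2 -3.1 0 0 0" --pt "3.2 -3.1 0 0 0" --pt "3.2 -3.1 0 0 0" --pt "3.2 -3.1 0 0 0" --pt "3.2 -3.1 0 0 0" --pt "3.2 -3.1 0 0 0"

```text
t: 2.5
tool_pos: [0.4325, -0.2983, 0.2317]
orientation: [[0.944, 0.331, 0.001], [0.331, -0.944, -0.0], [0.001, 0.001, -1.0]]
contact_force: [0.4, 0.0, 0.6]
grip_width: 0.001
finger_force: 0.0
```

Call:
servo_tool --pt "3.2 -3.1 0 0 0" --pt "3.2 -3.1 0 0 0" --pt "3.2 -3.1 0 0 0" --pt "3.2 -3.1 0 0 0" --pt "3.2 -3.1 0 0 0" --pt "3.2 -3.1 0 0 0" --pt "3.2 -3.1 0 0 0" --pt "3 -3 0 0 0" --pt "2 -2 0 0 0" --pt "0 0 0 0 0"

```text
t: 3.5
tool_pos: [0.6038, 0.0495, 0.2316]
orientation: [[0.941, 0.339, 0.003], [0.339, -0.941, 0.004], [0.004, -0.003, -1.0]]
contact_force: [0.2, -0.1, -0.8]
grip_width: -0.001
finger_force: 0.0
```

```bash
python3 - <<'E'
from h import *
np.set_printoptions(precision=4,suppress=True)
for i in range(2):
    s=sense(); shot('wrist','w1.png')
    for f in (place_of,cut_out):
        for r in f('wrist','start_button_top')[:2]: print(f.__name__,np.round(r['centre'],1),round(r['conf'],2),atz('wrist',r['centre'],.136,s))
print(s['tool_pos'],s['qpos'])
E
```

```text
call [497.4 359.3] 0.72 [ 0.5461 -0.1814  0.136 ]
call [230.9 175.4] 0.55 [0.6224 0.092  0.136 ]
call [232.1 175.9] 0.88 [0.6223 0.0911 0.136 ]
call [492.2 355.4] 0.7 [ 0.5481 -0.1749  0.136 ]
call [224.2 168.8] 0.96 [0.6232 0.0898 0.136 ]
call [489.1 348.3] 0.59 [ 0.5487 -0.1769  0.136 ]
[0.6014 0.0418 0.2311] [-0.089   0.4386 -0.0764  1.8894  0.0458  0.8161 -1.4233]
```

View pics/w1.png

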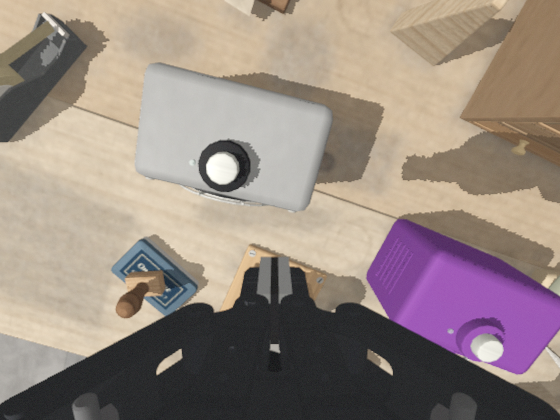

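The wrist view shows the grey extractor's button at (223,168), the purple one at (487,347) (ignored), and the stamp and ink pad at lower left. The button is at about (0.623, 0.090).

Call:
servo_tool --pt "1.8 -1.9 0 0 0" --pt "1.8 -1.8 0 0 0" --pt "0 0 3 0 0" --pt "0 0 3 0 0" --pt "0 0 1.5 0 0" --pt "0 0 0 0 0" --pt "0 0 0 0 0" --pt "0 0 0 0 0"

```text
t: 4.6
tool_pos: [0.6247, 0.0895, 0.1579]
orientation: [[0.944, 0.331, 0.003], [0.331, -0.944, 0.0], [0.003, 0.0, -1.0]]
contact_force: [0.1, 1.1, 0.1]
grip_width: 0.007
finger_force: 0.0
```

```bash
python3 - <<'E'
from h import *
np.set_printoptions(precision=4,suppress=True)
s=sense(); shot('wrist','w2.png')
for f in (place_of,cut_out):
    for r in f('wrist','start_button_top')[:2]: print(f.__name__,np.round(r['centre'],1),round(r['conf'],2),atz('wrist',r['centre'],.136,s))
shot('side','s2.png');shot('top','t2.png')
print(s['tool_pos'],s['orientation'],s['contact_force'])
w=cv2.imread('pics/w2.png');a=cv2.imread('pics/s2.png')[150:290,140:300]
cv2.imwrite('pics/c2.png',np.hstack([cv2.resize(w,(400,300)),cv2.resize(a,(343,300))]))
E
```

```text
call [274.2 258.3] 0.95 [0.6222 0.0898 0.136 ]
call [274.1 245.8] 0.9 [0.6292 0.0923 0.136 ]
[0.6247 0.0895 0.1579] [[ 0.9437  0.3307  0.0028]
 [ 0.3307 -0.9437  0.0005]
 [ 0.0028  0.0005 -1.    ]] [0.0972 1.089  0.0965]
```

View pics/c2.png

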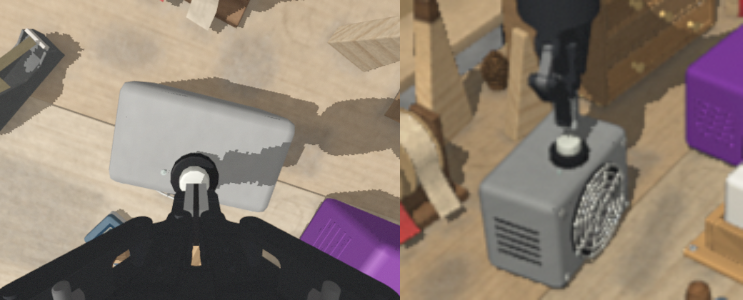

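The crop shows the shut fingers right above the grey extractor's button (195,183 in the crop). Pressing now.

Call:
servo_tool --pt "0 0 1 0 0" --pt "0 0 0.8 0 0" --pt "0 0 0.4 0 0" --pt "0 0 0.3 0 0" --pt "0 0 0.2 0 0" --pt "0 0 0.1 0 0" --pt "0 0 0 0 0" --pt "0 0 0 0 0"

```text
t: 5.65
tool_pos: [0.6237, 0.0898, 0.1336]
orientation: [[0.944, 0.331, 0.0], [0.331, -0.944, -0.0], [0.0, 0.0, -1.0]]
contact_force: [-10.0, -1.6, 33.6]
grip_width: -0.001
finger_force: 17.1
```

Call:
servo_tool --pt "0 0 -0.1 0 0" --pt "0 0 0 0 0"

```text
t: 5.85
tool_pos: [0.6237, 0.0898, 0.1337]
orientation: [[0.944, 0.331, 0.0], [0.331, -0.944, -0.0], [0.0, 0.0, -1.0]]
contact_force: [-7.7, -1.9, 28.6]
grip_width: 0.003
finger_force: 14.4
```

Call:
servo_tool --pt "0 0 -0.2 0 0" --pt "0 0 0 0 0"

```text
t: 6.05
tool_pos: [0.6237, 0.0898, 0.1339]
orientation: [[0.944, 0.331, 0.0], [0.331, -0.944, -0.0], [0.0, 0.0, -1.0]]
contact_force: [-4.9, -0.1, 17.7]
grip_width: 0.003
finger_force: 9.1
```

Call:
servo_tool --pt "0 0 -0.2 0 0" --pt "0 0 0 0 0"

```text
t: 6.25
tool_pos: [0.6236, 0.0898, 0.1341]
orientation: [[0.943, 0.331, 0.0], [0.331, -0.943, -0.0], [0.0, 0.0, -1.0]]
contact_force: [-1.8, -0.6, 8.9]
grip_width: -0.002
finger_force: 4.6
```

Call:
servo_tool --pt "0 0 -0.2 0 0" --pt "0 0 0 0 0"

```text
t: 6.45
tool_pos: [0.6236, 0.0898, 0.1355]
orientation: [[0.943, 0.331, 0.0], [0.331, -0.943, 0.0], [0.0, 0.0, -1.0]]
contact_force: [-0.6, -0.3, 4.2]
grip_width: -0.001
finger_force: 2.0
```

Call:
servo_tool --pt "0 0 -0.2 0 0" --pt "0 0 0 0 0"

```text
t: 6.65
tool_pos: [0.6236, 0.0898, 0.1373]
orientation: [[0.943, 0.331, 0.0], [0.331, -0.943, 0.0], [0.0, -0.0, -1.0]]
contact_force: [-0.5, -1.1, 2.8]
grip_width: -0.001
finger_force: 1.5
```

Call:
servo_tool --pt "0 0 -0.2 0 0" --pt "0 0 0 0 0"

```text
t: 6.85
tool_pos: [0.6236, 0.0897, 0.1393]
orientation: [[0.943, 0.331, 0.0], [0.331, -0.943, 0.0], [0.0, 0.0, -1.0]]
contact_force: [0.6, -0.8, 2.3]
grip_width: 0.0
finger_force: 0.9
```

The force dropped from stiff to the soft spring slope and then to zero. The button was fully down and has come back up. Going over the cap with the fingers open.

Call:
servo_tool --pt "0 0 -1 0 0" --pt "0 0 -3 0 0" --pt "0 0 -4 0 0" --pt "-2 0.5 -2 0 8.5" --pt "-4 0.5 0 0 8.5" --pt "-4 0.5 0 0 8.5" --pt "-4 0.5 0 0 8.5" --pt "-3 0.4 0 0 8.5" --pt "-1.6 0.3 0 0 8.5" --pt "0 0 0 0 8.5"

```text
t: 7.85
tool_pos: [0.4549, 0.0014, 0.2393]
orientation: [[0.944, 0.33, -0.002], [0.33, -0.944, -0.001], [-0.002, 0.0, -1.0]]
contact_force: [0.5, 0.0, -0.3]
grip_width: 0.994
finger_force: 0.0
```

Call:
servo_tool --pt "0 0 0 0 8.5" --pt "0 0 0 0 8.5" --pt "0 0 0 0 8.5"

```text
t: 8.15
tool_pos: [0.4586, 0.0035, 0.2394]
orientation: [[0.943, 0.333, 0.001], [0.333, -0.943, 0.0], [0.001, -0.0, -1.0]]
contact_force: [0.7, 0.5, -0.9]
grip_width: 0.995
finger_force: 0.0
```

```bash
python3 - <<'E'
from h import *
np.set_printoptions(precision=4,suppress=True)
s=sense(); shot('wrist','w3.png')
for r in place_of('wrist','cap_middle')[:2]: print('cap',np.round(r['centre'],1),round(r['conf'],2),atz('wrist',r['centre'],.14,s))
for r in place_of('wrist','safety_cap')[:2]: print('caplow',np.round(r['centre'],1),round(r['conf'],2),atz('wrist',r['centre'],.126,s))
for r in place_of('wrist','bottle_mouth')[:2]: print('mouth',np.round(r['centre'],1),round(r['conf'],2),atz('wrist',r['centre'],.142,s))
for r in cut_out('wrist','safety_cap')[:2]:
    m=r['mask']; ys,xs=np.where(m); print('mask',r['centre'],r['conf'],xs.min(),xs.max(),ys.min(),ys.max())
print(s['tool_pos'],s['orientation'],s['contact_force'],s['qpos'],s['t'])
E
```

```text
cap [277.6 221.7] 0.98 [0.4537 0.0001 0.14  ]
caplow [277.6 218.8] 0.67 [ 0.4519 -0.0007  0.126 ]
caplow [371.9 256.3] 0.26 [ 0.4471 -0.0891  0.126 ]
mask [281.2, 223.2] 0.97 249 310 193 259
[0.4586 0.0035 0.2394] [[ 0.943   0.3327  0.0011]
 [ 0.3327 -0.943   0.0005]
 [ 0.0012 -0.0001 -1.    ]] [ 0.73    0.4745 -0.9332] [-0.0364  0.2478 -0.0837  2.1792  0.0308  0.7145 -1.3724] 8.15
```

View pics/w3.png

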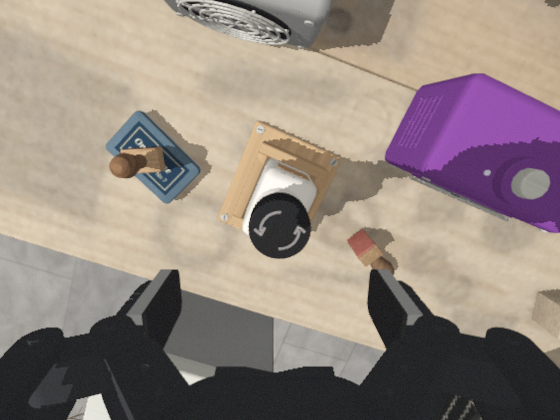

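The wrist view shows the cap top at about (280,226), between the open fingers (pads at columns 180 and 369). The stamps are clear of them. I'll fit the cap's top disc to get its centre.

```bash
python3 - <<'E'
from h import *
np.set_printoptions(precision=4,suppress=True)
s=sense()
print(atz('wrist',[280,226],.154,s),atz('top',[266.5,224.5],.15),atz('side',[311.5,210],.154))
# silhouette fit of the cap (cylinder) over the three cameras
from scipy.optimize import least_squares
def proj(n,P):
    c,o,R=cam(n,s); q=(P-o)@R; return np.c_[c['cx']+c['fx']*q[:,0]/-q[:,2],c['cy']-c['fy']*q[:,1]/-q[:,2]]
a=np.linspace(0,2*np.pi,73)
def box(n,x,y):
    P=np.vstack([np.c_[x+.024*np.cos(a),y+.024*np.sin(a),0*a+z] for z in(.126,.154)]); q=proj(n,P)
    return np.r_[q.min(0),q.max(0)]
for n in('wrist','top','side'):
    get_image(n); m=cut_out(n,'safety_cap')[0]['mask']; ys,xs=np.where(m); b=np.array([xs.min(),ys.min(),xs.max()+1,ys.max()+1])
    r=least_squares(lambda p:box(n,*p)-b,[.456,.002]); print(n,r.x,r.fun,b)
s=sense();print(s['tool_pos'])
E
```

```text
[ 0.4539 -0.0018  0.154 ] [ 0.4547 -0.0016  0.15  ] [ 0.4561 -0.0111  0.154 ]Traceback (most recent call last):
  File "<stdin>", line 14, in <module>
IndexError: list index out of range
```

```bash
python3 - <<'E'
from h import *
from scipy.optimize import least_squares
np.set_printoptions(precision=4,suppress=True)
s=sense(); a=np.linspace(0,2*np.pi,73)
def box(n,x,y):
    c,o,R=cam(n,s); P=np.vstack([np.c_[x+.024*np.cos(a),y+.024*np.sin(a),0*a+z] for z in(.126,.154)]); q=(P-o)@R
    u=np.c_[c['cx']-c['fx']*q[:,0]/q[:,2],c['cy']+c['fy']*q[:,1]/q[:,2]]; return np.r_[u.min(0),u.max(0)]
for n,b in(('wrist',[249,193,311,260]),('top',[255,214,279,238]),('side',[299,206,324,230])):
    r=least_squares(lambda p:box(n,*p)-b,[.456,.002]); print(n,r.x,r.fun)
print(s['tool_pos'],s['orientation'])
E
```

```text
wrist [ 0.4495 -0.0034] [-0.9273 -0.7913  0.927   0.8612]
top [ 0.4518 -0.0027] [-0.1389 -0.234   0.1393  0.2386]
side [ 0.4515 -0.0036] [ 0.7084 -0.2914 -0.6964  0.3086]
[0.457  0.0027 0.2392] [[ 0.9434  0.3316 -0.0001]
 [ 0.3316 -0.9434  0.    ]
 [-0.0001 -0.     -1.    ]]
```

Call:
servo_tool --pt "-0.7 0.3 0 0 8.5" --pt "0 0 2 0 8.5" --pt "0 0 3 0 8.5" --pt "0 0 3 0 8.5" --pt "0 0 2 0 8.5" --pt "0 0 1 0 8.5" --pt "0 0 0.5 0 8.5" --pt "0 0 0 0 8.5" --pt "0 0 0 0 8.5"

```text
t: 9.4
tool_pos: [0.452, -0.0026, 0.125]
orientation: [[0.944, 0.331, 0.002], [0.331, -0.944, 0.0], [0.001, 0.0, -1.0]]
contact_force: [0.2, 0.3, 1.0]
grip_width: 0.992
finger_force: 0.0
```

```bash
python3 - <<'E'
from h import *
s=sense();print(s['tool_pos'],s['contact_force'])
shot('side','s4.png');shot('wrist','w4.png')
w=cv2.imread('pics/w4.png');a=cv2.imread('pics/s4.png')[150:300,230:380]
cv2.imwrite('pics/c4.png',np.hstack([cv2.resize(w,(400,300)),cv2.resize(a,(400,400))[50:350]]))
E
```

```text
[ 0.45195094 -0.00258941  0.1250164 ] [0.20255907 0.30787106 1.04870888]
```

View pics/c4.png

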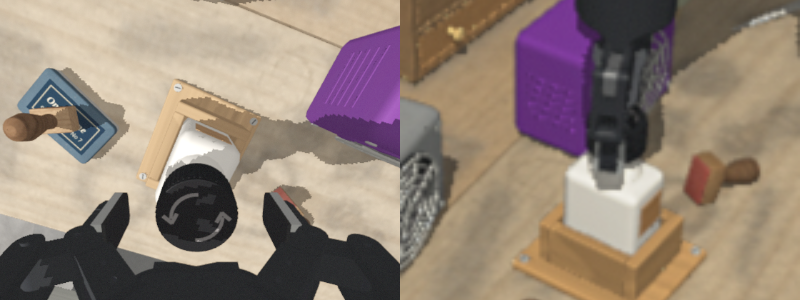

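The picture shows the cap (197,207) centred between the pads (120 and 272), with nothing touched. Closing.

Call:
servo_tool --pt "0 0 0 0 5.5" --pt "0 0 0 0 4.5" --pt "0 0 0 0 3.5" --pt "0 0 0 0 3.5" --pt "0 0 0 0 3.5" --pt "0 0 0 0 3.5" --pt "0 0 0 0 3.5" --pt "0 0 0 0 3.5"

```text
t: 10.3
tool_pos: [0.4516, -0.0029, 0.1248]
orientation: [[0.944, 0.331, 0.001], [0.331, -0.944, -0.0], [0.0, 0.001, -1.0]]
contact_force: [-1.2, -0.8, 5.5]
grip_width: 0.533
finger_force: 60.3
```

Call:
servo_tool --pt "0 0 0.2 0 3.5" --pt "0 0 0.2 0 3.5" --pt "0 0 0.2 0 3.5" --pt "0 0 0.1 0 3.5" --pt "0 0 0 0 3.5" --pt "0 0 0 0 3.5"

```text
t: 10.9
tool_pos: [0.4516, -0.0029, 0.1184]
orientation: [[0.944, 0.331, 0.001], [0.331, -0.944, -0.0], [0.0, 0.001, -1.0]]
contact_force: [-2.9, -1.0, 12.9]
grip_width: 0.535
finger_force: 61.0
```

The cap is down about 5.5 mm at 12.9 N. Turning anticlockwise (negative roll, as tool z points down).

Call:
servo_tool --pt "0 0 0 -3 3.5" --pt "0 0 0 -6 3.5" --pt "0 0 0 -6 3.5" --pt "0 0 0 -6 3.5" --pt "0 0 0 -6 3.5"

```text
t: 11.4
tool_pos: [0.4528, -0.0027, 0.1187]
orientation: [[0.688, 0.726, 0.003], [0.726, -0.688, -0.0], [0.002, 0.002, -1.0]]
contact_force: [-1.6, -0.5, 12.5]
grip_width: 0.537
finger_force: 61.1
```

Call:
servo_tool --pt "0 0 0 -6 3.5" --pt "0 0 0 -6 3.5" --pt "0 0 0 -6 3.5" --pt "0 0 0 -6 3.5" --pt "0 0 0 -6 3.5" --pt "0 0 0 -3 3.5" --pt "0 0 0 0 3.5" --pt "0 0 0 0 3.5"

```text
t: 12.2
tool_pos: [0.453, -0.0028, 0.1187]
orientation: [[0.185, 0.983, 0.003], [0.983, -0.185, -0.001], [-0.0, 0.003, -1.0]]
contact_force: [-0.2, -1.8, 12.9]
grip_width: 0.534
finger_force: 61.2
```

```bash
python3 - <<'E'
from h import *
s=sense();print(s['t'],s['tool_pos'],s['contact_force'],s['ft_torque'],s['orientation'])
shot('wrist','w5.png')
for q in('solvent_bottle','bottle_holder'):
    print([ (r['centre'],r['conf']) for r in place_of('wrist',q)[:1]])
E
```

```text
12.2 [ 0.45301502 -0.00283249  0.11868954] [-0.24242048 -1.79976527 12.8570951 ] [-0.22590818  0.21121198  0.00725057] [[ 1.84845672e-01  9.82762106e-01  3.27435834e-03]
 [ 9.82767557e-01 -1.84844388e-01 -6.93233271e-04]
 [-7.60366270e-05  3.34607431e-03 -9.99994399e-01]]
[([274.0, 209.6], 0.96)]
[([275.7, 285.1], 0.69)]
```

View pics/w5.png

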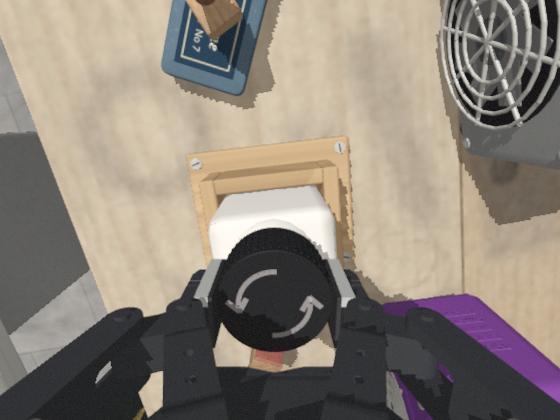

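The picture shows the cap held between the pads at (275,290). Its arrows keep the same orientation relative to the gripper as before the turn, so it turned the full 60° without slipping. The bottle still sits in the holder. Lifting gently.

Call:
servo_tool --pt "0 0 -0.3 0 3.5" --pt "0 0 -0.4 0 3.5" --pt "0 0 -0.4 0 3.5" --pt "0 0 -0.4 0 3.5" --pt "0 0 0 0 3.5"

```text
t: 12.85
tool_pos: [0.4517, -0.0027, 0.1326]
orientation: [[0.185, 0.983, 0.001], [0.983, -0.185, -0.0], [0.0, 0.001, -1.0]]
contact_force: [0.8, -0.7, 1.2]
grip_width: 0.532
finger_force: 61.3
```

Call:
servo_tool --pt "0 0 -0.5 0 3.5" --pt "0 0 -0.5 0 3.5" --pt "0 0 -0.5 0 3.5" --pt "0 0 0 0 3.5" --pt "0 0 0 0 3.5"

```text
t: 13.35
tool_pos: [0.4512, -0.0025, 0.1474]
orientation: [[0.185, 0.983, 0.0], [0.983, -0.185, 0.0], [0.0, 0.0, -1.0]]
contact_force: [0.1, -0.5, -0.5]
grip_width: 0.534
finger_force: 61.4
```

```bash
python3 - <<'E'
from h import *
s=sense();print(s['tool_pos'],s['contact_force'])
shot('side','s6.png')
for q,n in(('solvent_bottle','side'),('bottle_holder','side'),('bottle_mouth','side')): print(q,[(r['centre'],r['conf']) for r in place_of(n,q)[:2]])
a=cv2.imread('pics/s0.png')[150:300,230:380];b=cv2.imread('pics/s6.png')[150:300,230:380]
cv2.imwrite('pics/c6.png',cv2.resize(np.hstack([a,b]),(800,400)))
E
```

```text
[ 0.45123917 -0.0024617   0.14742067] [ 0.05111325 -0.53962466 -0.52186811]
solvent_bottle []
bottle_holder [([306.6, 267.2], 0.95)]
bottle_mouth [([308.5, 214.8], 0.97)]
```

View pics/c6.png

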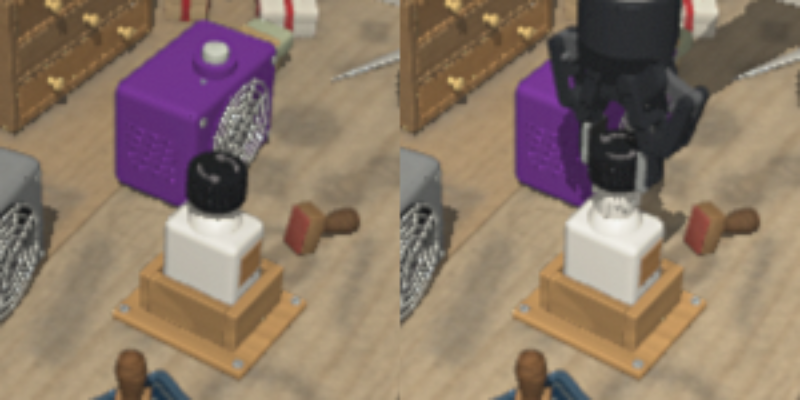

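Before and after: the cap is coming off the neck (right half, 620,160), the bottle sits in the holder as before, and the stamps are unmoved. Raising it to about 6 cm clearance.

Call:
servo_tool --pt "0 0 -0.5 0 3.5" --pt "0 0 -1 0 3.5" --pt "0 0 -1 0 3.5" --pt "0 0 -1 0 3.5" --pt "0 0 -1 0 3.5" --pt "0 0 -0.5 0 3.5" --pt "0 0 -0.3 0 3.5" --pt "0 0 0 0 3.5" --pt "0 0 0 0 3.5" --pt "0 0 0 0 3.5"

```text
t: 14.55
tool_pos: [0.451, -0.0026, 0.1999]
orientation: [[0.185, 0.983, -0.001], [0.983, -0.185, 0.0], [-0.0, -0.001, -1.0]]
contact_force: [0.3, -0.4, 0.0]
grip_width: 0.538
finger_force: 61.4
```

Call:
servo_tool --pt "0 0 0 0 3.5" --pt "0 0 0 0 3.5" --pt "0 0 0 0 3.5" --pt "0 0 0 0 3.5"

```text
t: 14.95
tool_pos: [0.4513, -0.0025, 0.2002]
orientation: [[0.185, 0.983, -0.0], [0.983, -0.185, 0.0], [-0.0, -0.0, -1.0]]
contact_force: [-0.9, -0.8, 0.4]
grip_width: 0.532
finger_force: 61.4
```

```bash
python3 - <<'E'
from h import *
s=sense();print(s['t'],s['tool_pos'],s['contact_force'],np.abs(s['dq']).max(),s['finger_force'])
shot('side','s7.png')
for q in('bottle_mouth','cap_middle'):
    for r in place_of('side',q)[:2]: print(q,r['centre'],r['conf'],atz('side',r['centre'],.142 if q[0]=='b' else .216))
a=cv2.imread('pics/s7.png')[130:330,180:420]
cv2.imwrite('pics/c7.png',cv2.resize(a,(720,600)))
E
```

```text
14.95 [ 0.45126724 -0.00250721  0.20020382] [-0.89380556 -0.83480285  0.36614747] 0.0022957857502777504 61.36798665393144
bottle_mouth [309.3, 215.1] 0.56 [ 0.4587046 -0.007367   0.142    ]
cap_middle [316.8, 189.1] 0.76 [ 0.44307192 -0.00315867  0.216     ]
```

View pics/c7.png

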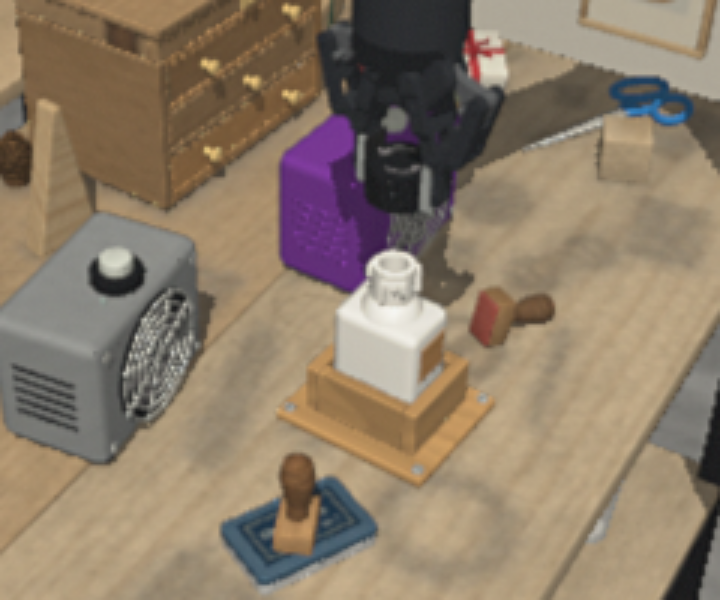

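The picture shows the open neck at (395,262) with the level cap held straight above it at (397,180). The bottle, stamps and ink pad are in place and the button is up. Handing in.

```bash
python3 -c "
from bench import close_job
print(close_job())"
```

```text
the job is handed in; nothing more can be done
None
```

The job is handed in: the extractor button was pressed fully down and sprang back, then the cap was pushed, turned 60° anticlockwise and lifted off, and it is held level about 6 cm above the open neck, with the bottle, stamps and ink pad undisturbed.

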